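# Wind the probe press down two turns from the bite

## Task

Take the crank on top of the probe press by its knob and wind it clockwise (seen from above): it first swings loosely through some slack, and from the point where you feel the screw bite, wind exactly two full turns, no more, to bring the probe plate to test height. Then let go of the crank and leave it there, without disturbing the other things on the bench.

Things in the scene. Friction and masses are not known exactly. Their poses are not given: they have to be found in the camera images.
- press_axis (a point): Point on the crank's vertical axis at the upper face of the press's 180x180 mm aluminium top plate, 147 mm above the bench; z up. The fixed probe press is a grey 190x190 mm base, four posts and that top plate; the crank stands on top of it. Nothing within 150 mm of this axis is taller than the crank's knob.
- crank_hub (a point): Top of the dark steel crank's hub, on the axis, 173 mm above the bench; its x points along the crank arm to the knob. Clockwise from above, the crank first swings through slack of unknown size (0.1 to 0.9 of a turn) with under 1 N at the knob; then the screw bites and the knob needs a steady 12 to 13 N along its path while moving (some 4 to 7 N lingers when you pause). It stays where left.
- knob_mid (a point): Centre (half-way up) of the crank's upright black knob: a cylinder 26 mm dia, 55 mm tall, its centre 200 mm above the bench and 60 mm from the crank axis; the crank arm's top is 170 mm above the bench. The knob spins freely on its pin, so a gripper holding it may keep its own heading all the way round.
- plate_top (a point): Centre of the top face of the grey probe plate, 176x176x14 mm, that rides inside the press on the four posts, z up. It starts at its upper stop, 45 mm below press_axis, and goes down only 1.5 mm per turn of the screw (not during slack), too little to count turns by. Cranked anticlockwise, it meets a hard stop after the slack.
- tray_mid (a point): Bystander: centre of the pink 220x290x35 mm tray of modules.
- module_a_mid (a point): Bystander: centre of a loose round module, 60 mm dia, 26 mm high.
- module_b_mid (a point): Bystander: centre of a second such loose module.
- mouse_mid (a point): Bystander: centre of the black computer mouse, 100x60x26 mm.
- tape_mid (a point): Bystander: centre of a roll of clear tape lying flat, 100 mm dia, 24 mm high.
- bin_mid (a point): Bystander: centre of the black open parts bin, 160x110x60 mm.
- driver_grip (a point): Bystander: handle of a black screwdriver, 180 mm long, lying down.

How it is judged:
By the outcome, as a careful person would: the job done as asked, in the order asked, and still so for the second after the job is handed in, with the robot touching nothing.
It also fails if it takes over 72 s, if anything falls off the work surface, if the arm or the gripper's body presses on something with over 40 N, if the wrist force passes 120 N, or if a joint passes its speed limit or range.

## Robot

A 6-joint arm with a two-finger parallel gripper is mounted at the origin on the work surface. World frame = base frame: x ahead of the robot, y to its left, z up, the work surface at z = 0. Lengths are in m, angles in rad, forces in N, time in s.
With the tool pointing down it reaches from about 0.35 to 0.8 m from the base axis. Payload 7.3 kg.
Tool frame: the origin (TCP) lies between the finger pads; the fingertips stand 14 mm ahead of it and the grasp point (between the pads) lies 5 mm behind it (bot.finger_overhang is the distance from the TCP to the fingertips, in m); x points along the fingers, y is the direction in which the jaws open and shut, and the axes are right-handed (so a half turn about x gives the same grasp; the last joint's range is limited). The gripper opens to 85 mm and grips with 20 to 120 N. Pads are 22 mm wide; open, the fingers measure 114 mm over their backs; the gripper's body (76 mm by 85 mm) begins 54 mm behind the grasp point. The pads swing forward as they close: fully open they stand 13 mm farther back than shut.
Start: joints at [-1.292, 0.342, 1.524, -0, 1.275, -0.146], TCP at [0.216, -0.478, 0.245] pointing down, gripper open.
Joint ranges: [-2.53, 2.53], [-0.77, 2.02], [0.04, 2.7], [-1, 4.14], [0.28, 2.66], [-3.11, 3.11]. Speed limits (rad/s): [2.57, 2.57, 3.14, 3.14, 3.14, 3.14].

## Interface

Orientations are given as a rotation vector (axis times angle).
In Python, from bench import bot gives the robot as it stands. The module is installed in compiled form; this text tells all that it offers.
- The arm moves only by the tool play_rows, never from a script. Its arguments are lists of equal length, an entry for each row: "turn": the turn, a rotation vector about the tool's x, y, z in degrees, a list of three; "slide": the shift along the tool's x, y, z in m, a list of three; "gripper": the gripper command: -1 is shut, 1 is fully open, values between are in proportion. In form: {"turn": [[ax, ay, az], ...], "slide": [[x, y, z], ...], "gripper": [gripper, ...]}. A call has 1 to 20 rows; each row shifts and turns the commanded pose from where the row before left it, along the tool's axes as they then stand; what a row does not reach is not made up. A row lasts 1/8 s, in which the tool goes at most 62.5 mm and 10.7 degrees, less where a joint would pass 70% of its speed; a pose out of reach is approached as far as the arm can. A call is refused whole if a number of a shift passes 0.0625 or a number of a turn 10.7, either way. A call with a gripper value outside its range is refused whole. The fingers move at their own pace and stop on an object; the grip force is fixed at half the most. Time passes only in rows, so rows that do not move let the fingers close. It gives the time, the measured TCP pose, the force and the opening at its end, in the units of the state.
- bot.state(): the state, without advancing time (a new reading comes with each control period).
- bot.get_image(name): name is "scene" or "top" or "wrist"; returns a dict with "color" (480x640x3 uint8, red, green, blue), "K" (3x3 intrinsics, pixels), "camera_from_world" (4x4, takes a point from world to camera coordinates). Camera axes: x right, y down, z forward; pixel columns grow to the right and rows downward; lengths in m; the calibration is good to about 2 mm. A picture is of the moment at which its call begins. There is no depth.
- bot.sign_off(): hands the job in, once; it reports no verdict.
The state is a dict: "t": time; "joint_positions": joint angles; "qvel": joint speeds; "effort": joint torques, N m; "tool_pos": TCP position; "tcp_rot": TCP orientation; "ft_force": force on the tool from outside, world axes, zero at the start; "moment": the same for the moment, N m; "grip_width": opening from 0.0 (shut) to 1.0 (fully open).
Only numpy, scipy, OpenCV 4.12 (cv2) and the standard library are available. Lean on these libraries where they do the work, as an engineer would, in place of code of your own. Each camera call takes 0.05 s, during which the arm holds its last target. There are 200 camera calls.

## Working session

There is one attempt and no reset: what is moved stays moved. The work goes in short steps, Python scripts to look and compute and a tool call to move; the robot and the scene stay as the last step left them, time stands still between calls to the robot, and variables do not carry over. Pictures are saved under pics/ and viewed, about 8 in all and at most 12, crops included, and the job is handed in when it is done.

Besides the shell and the picture viewer there is one more tool, called after "Call:" as name(argument=value, ...) on one line, values as JSON. play_rows: Moves the arm, as the interface text tells. Its arguments: {"type":"object","properties":{"turn":{"type":"array"},"slide":{"type":"array"},"gripper":{"type":"array"}},"required":["turn","slide","gripper"]}

```bash
mkdir -p pics
python3 - <<'E'
from bench import bot
import cv2
for n in ("top","scene"):
    d=bot.get_image(n); cv2.imwrite(f"pics/{n}0.png",d["color"][:,:,::-1]); print(n,d["K"].tolist(),d["camera_from_world"].round(4).tolist())
print(bot.state(), bot.finger_overhang)
E
```

```text
top [[538.8877358147345, 0.0, 319.5248537233413], [0.0, 538.8877358147345, 233.66391294480067], [0.0, 0.0, 1.0]] [[0.0115, -0.9999, -0.0046, -0.0134], [-0.9961, -0.011, -0.088, 0.5502], [0.088, 0.0056, -0.9961, 1.3701], [0.0, 0.0, 0.0, 1.0]]
scene [[473.8490663085029, 0.0, 316.4209846455122], [0.0, 473.8490663085029, 236.2571955301407], [0.0, 0.0, 1.0]] [[-0.259, 0.9658, -0.0084, 0.1627], [0.8352, 0.2196, -0.5041, -0.3811], [-0.4851, -0.1376, -0.8636, 1.6059], [0.0, 0.0, 0.0, 1.0]]
{'t': 0.1, 'joint_positions': array([-1.29199105e+00,  3.42631822e-01,  1.52492669e+00,  2.91894082e-05,
        1.27539424e+00, -1.46024388e-01]), 'qvel': array([ 0.00105509, -0.00102794, -0.00391469,  0.00073118, -0.00040283,
       -0.00154984]), 'effort': array([ 1.95987515e-03, -4.34449589e+01, -2.46489000e+01, -1.64891067e-04,
        4.65575606e-03,  9.78813745e-06]), 'tool_pos': array([ 0.21630925, -0.47799645,  0.24470464]), 'tcp_rot': array([ 1.98733602,  0.42999162, -1.98746284]), 'ft_force': array([0.1786444 , 0.17010243, 0.01894239]), 'moment': array([-0.01686064, -0.00753385,  0.05239077]), 'grip_width': 0.9980873261365811} 0.014
```

View pics/top0.png

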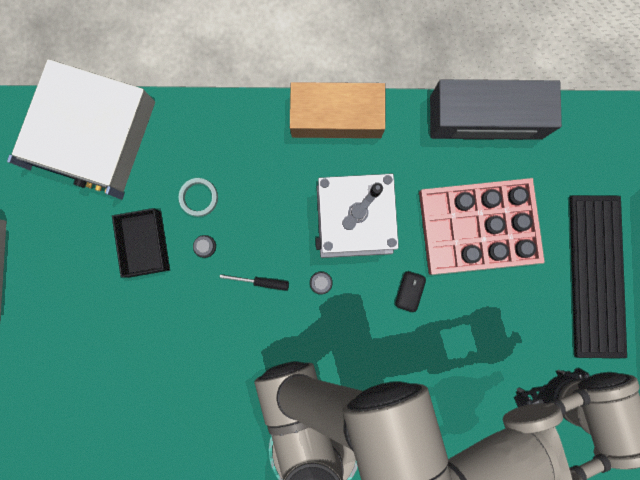

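View pics/scene0.png

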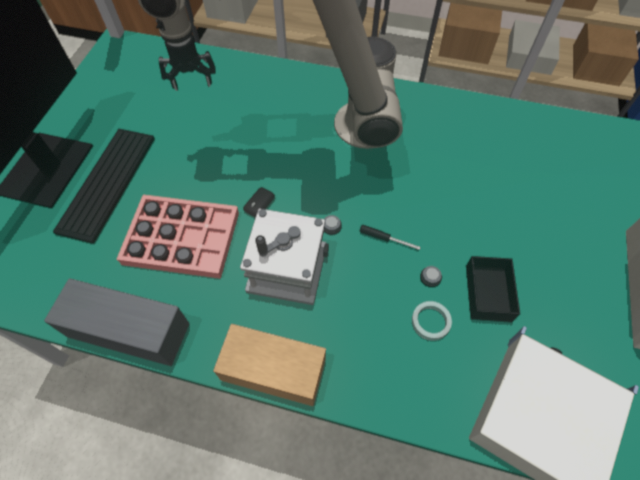

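Top view: the press is at about (358,215), hub about (358,212), knob top about (377,188). The scene view shows the knob at (262,240) and the hub at (284,240). I'll zoom in on both.

```bash
cat > h.py <<'E'
import numpy as np
def plane(d,u,v,z):
    T=d["camera_from_world"];R=T[:3,:3];c=-R.T@T[:3,3]
    r=R.T@np.linalg.solve(d["K"],[u,v,1]); return c+r*(z-c[2])/r[2]
E
python3 - <<'E'
import cv2,numpy as np
a=cv2.imread("pics/top0.png")[165:265,310:410]; b=cv2.imread("pics/scene0.png")[200:300,235:335]
cv2.imwrite("pics/crop.png",np.hstack([cv2.resize(x,(400,400),interpolation=cv2.INTER_CUBIC) for x in (a,b)]))
E
```

```text
(no output)
```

View pics/crop.png

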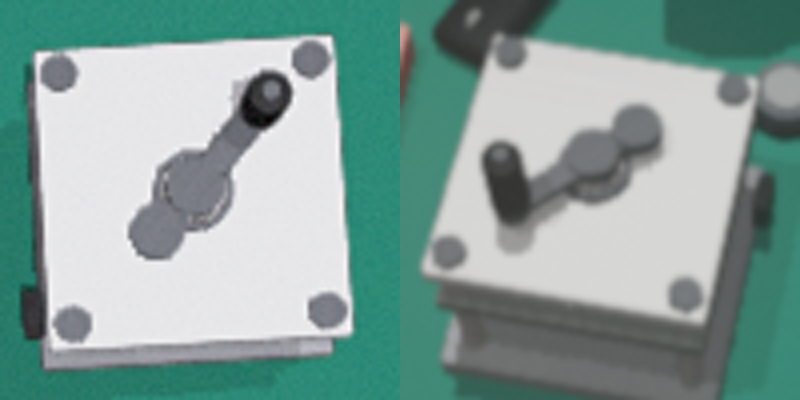

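Run:
```python
from bench import bot
from h import *
t=bot.get_image("top"); s=bot.get_image("scene")
T=lambda x,y,z: plane(t,310+x/4-.4,165+y/4-.4,z).round(4)
S=lambda x,y,z: plane(s,235+(x-400)/4-.4,200+y/4-.4,z).round(4)
for n,P,c,h,k in (("top",T,[(59,72),(311,58),(327,310),(73,324)],(197,183),(269,93)),("scene",S,[(510,52),(733,90),(685,294),(449,252)],(593,153),(501,155))):
    b=np.array([P(*q,.15) for q in c]); print(n,"axis",b.mean(0),"hub",P(*h,.173),"knob",P(*k,.2275)); print(b)
```

```text
top axis [ 0.591075 -0.097425  0.15    ] hub [ 0.5924 -0.0985  0.173 ] knob [ 0.636  -0.1346  0.2275]
[[ 0.6609 -0.0179  0.15  ]
 [ 0.6709 -0.1673  0.15  ]
 [ 0.5212 -0.1768  0.15  ]
 [ 0.5113 -0.0277  0.15  ]]
scene axis [ 0.589025 -0.0966    0.15    ] hub [ 0.5905 -0.0954  0.173 ] knob [ 0.6349 -0.1346  0.2275]
[[ 0.5185 -0.1763  0.15  ]
 [ 0.5097 -0.0266  0.15  ]
 [ 0.6592 -0.0171  0.15  ]
 [ 0.6687 -0.1664  0.15  ]]
```

```bash
cat >> h.py <<'E'
from scipy.spatial.transform import Rotation as Ro
A=np.array([.5905,-.097])
def rep(bot):
    s=bot.state(); R=Ro.from_rotvec(s["tcp_rot"]).as_matrix()
    print("t",round(s["t"],2),"p",s["tool_pos"].round(4),"F",s["ft_force"].round(2),"w",round(s["grip_width"],3),"j",s["joint_positions"].round(2)); print(R.round(3)); return s,R
E
python3 - <<'E'
from bench import bot
from h import *
s,R=rep(bot)
print(R.T@(np.array([.6355,-.1346,.27])-s["tool_pos"]))
E
```

```text
t 0.2 p [ 0.2163 -0.4781  0.2449] F [ 0.33  0.1  -0.16] w 1.002 j [-1.29  0.34  1.52  0.    1.28 -0.15]
[[-0.     0.412 -0.911]
 [ 0.001 -0.911 -0.412]
 [-1.    -0.001 -0.   ]]
[-0.02490449 -0.1402828  -0.5234763 ]
```

Call:
play_rows(turn=[[0,0,0],[0,0,0],[0,0,0],[0,0,0],[0,0,0],[0,0,0],[0,0,0],[0,0,0],[0,0,0],[0,0,0],[0,0,0],[0,0,0],[8.1,0,0],[8.1,0,0],[8.1,0,0],[0,0,0],[0,0,0]], slide=[[-0.002,-0.0117,-0.0436],[-0.002,-0.0117,-0.0436],[-0.002,-0.0117,-0.0436],[-0.002,-0.0117,-0.0436],[-0.002,-0.0117,-0.0436],[-0.002,-0.0117,-0.0436],[-0.002,-0.0117,-0.0436],[-0.002,-0.0117,-0.0436],[-0.002,-0.0117,-0.0436],[-0.002,-0.0117,-0.0436],[-0.002,-0.0117,-0.0436],[-0.002,-0.0117,-0.0436],[0,0,0],[0,0,0],[0,0,0],[0,0,0],[0,0,0]], gripper=[1,1,1,1,1,1,1,1,1,1,1,1,1,1,1,1,1])

```text
t: 2.33
tool_pos: [0.6352, -0.1348, 0.2691]
tcp_rot: [2.219, 0.004, -2.22]
ft_force: [-0.2, -0.2, -1.1]
grip_width: 1.0
```

Run:
```python
from bench import bot
from h import *
import cv2
s,R=rep(bot)
print(R.T@(np.array([.6355,-.1346,.202])-s["tool_pos"]))
d=bot.get_image("wrist"); im=d["color"][:,:,::-1].copy()
for p in ([.6355,-.1346,.2275],[.5905,-.097,.173]):
    q=d["camera_from_world"]@np.r_[p,1]; u=d["K"]@q[:3]; u=u[:2]/u[2]; print(u.round(1))
cv2.imwrite("pics/w0.png",im)
```

```text
t 2.33 p [ 0.6352 -0.1348  0.2691] F [-0.22 -0.16 -1.15] w 1.0 j [-0.33  0.57  1.1  -0.    1.48  1.24]
[[-0.     0.003 -1.   ]
 [ 0.    -1.    -0.003]
 [-1.    -0.     0.   ]]
[ 0.06711091 -0.00019203 -0.00032771]
[318.6 285.4]
[263.7 316.5]
```

View pics/w0.png

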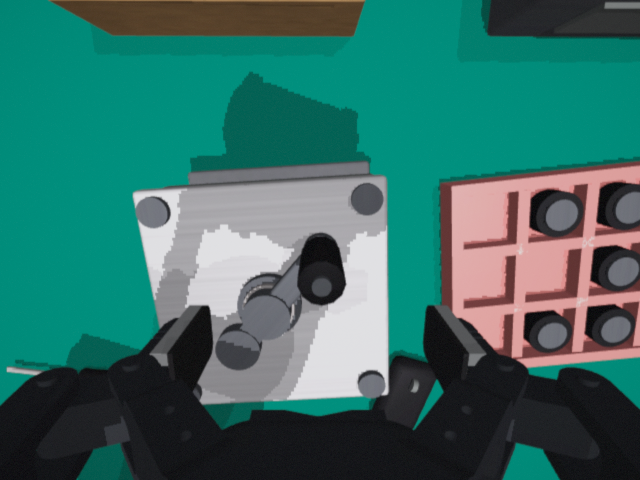

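Wrist view: the knob top is at (321,285) and the hub at (266,317). Both are within about 2.5 px of my prediction, and the knob sits between the open fingers. I'll descend and grip.

Call:
play_rows(turn=[[0,0,0],[0,0,0],[0,0,0],[0,0,0],[0,0,0]], slide=[[0.0225,0.0003,0],[0.0225,0.0003,0],[0.022,0.0002,0],[0,0,0],[0,0,0]], gripper=[1,1,1,1,1])

```text
t: 3.0
tool_pos: [0.6357, -0.1358, 0.2034]
tcp_rot: [2.222, 0.001, -2.219]
ft_force: [0.1, 0.2, 0.5]
grip_width: 1.004
```

Call:
play_rows(turn=[[0,0,0],[0,0,0],[0,0,0],[0,0,0],[0,0,0],[0,0,0],[0,0,0],[0,0,0]], slide=[[0,0,0],[0,0,0],[0,0,0],[0,0,0],[0,0,0],[0,0,0],[0,0,0],[0,0,0]], gripper=[-1,-1,-1,-1,-1,-1,-1,-1])

```text
t: 4.0
tool_pos: [0.6354, -0.1357, 0.2026]
tcp_rot: [2.222, 0.0, -2.22]
ft_force: [0.4, -0.6, 3.9]
grip_width: 0.291
```

Run:
```python
from bench import bot
from h import *
s,R=rep(bot)
v=s["tool_pos"][:2]-A; print(v,np.hypot(*v),np.degrees(np.arctan2(v[1],v[0])))
a0=np.radians(-40)
P=np.array([[np.cos(a0-np.radians(5)*i),np.sin(a0-np.radians(5)*i)] for i in range(13)])*.06
D=-np.diff(P,axis=0); print("tool y,z per 5deg:",D[:,::-1].round(4).tolist())
```

```text
t 4.0 p [ 0.6354 -0.1357  0.2026] F [ 0.44 -0.59  3.86] w 0.291 j [-0.33  0.61  1.21 -0.    1.33  1.24]
[[ 0.001  0.001 -1.   ]
 [-0.    -1.    -0.001]
 [-1.     0.    -0.001]]
[ 0.04492904 -0.0387301 ] 0.05931812158051359 -40.76226174224739
tool y,z per 5deg: [[0.0039, 0.0035], [0.0035, 0.0039], [0.0032, 0.0042], [0.0028, 0.0044], [0.0024, 0.0046], [0.002, 0.0048], [0.0016, 0.005], [0.0011, 0.0051], [0.0007, 0.0052], [0.0002, 0.0052], [-0.0002, 0.0052], [-0.0007, 0.0052]]
```

Call:
play_rows(turn=[[0,0,0],[0,0,0],[0,0,0],[0,0,0],[0,0,0],[0,0,0]], slide=[[0,0.0039,0.0035],[0,0.0035,0.0039],[0,0.0032,0.0042],[0,0.0028,0.0044],[0,0.0024,0.0046],[0,0,0]], gripper=[-1,-1,-1,-1,-1,-1])

```text
t: 4.75
tool_pos: [0.6143, -0.1525, 0.2027]
tcp_rot: [2.221, -0.002, -2.22]
ft_force: [2.6, -4.9, 5.1]
grip_width: 0.292
```

Call:
play_rows(turn=[[0,0,0]], slide=[[0,0.002,0.0048]], gripper=[-1])

```text
t: 4.88
tool_pos: [0.61, -0.1544, 0.2027]
tcp_rot: [2.222, -0.001, -2.219]
ft_force: [2.6, -4.9, 5.7]
grip_width: 0.29
```

Call:
play_rows(turn=[[0,0,0]], slide=[[0,0.0016,0.005]], gripper=[-1])

```text
t: 5.0
tool_pos: [0.6048, -0.1562, 0.2027]
tcp_rot: [2.222, -0.002, -2.219]
ft_force: [1.7, -6.7, 4.6]
grip_width: 0.29
```

Call:
play_rows(turn=[[0,0,0]], slide=[[0,0.0011,0.0051]], gripper=[-1])

```text
t: 5.12
tool_pos: [0.5995, -0.1575, 0.2027]
tcp_rot: [2.221, -0.002, -2.219]
ft_force: [1.2, -6.2, 5.3]
grip_width: 0.291
```

Call:
play_rows(turn=[[0,0,0]], slide=[[0,0.0007,0.0052]], gripper=[-1])

```text
t: 5.25
tool_pos: [0.5942, -0.1583, 0.2027]
tcp_rot: [2.221, -0.002, -2.219]
ft_force: [1.0, -6.3, 6.0]
grip_width: 0.289
```

Call:
play_rows(turn=[[0,0,0],[0,0,0]], slide=[[0,0.0002,0.0052],[0,0,0]], gripper=[-1,-1])

```text
t: 5.5
tool_pos: [0.5885, -0.1586, 0.2028]
tcp_rot: [2.22, -0.003, -2.221]
ft_force: [-0.2, -7.3, 5.2]
grip_width: 0.291
```

```bash
cat >> h.py <<'E'
def fit(p):
    from scipy.optimize import least_squares
    p=np.array(p); return least_squares(lambda c:np.hypot(*(p-c).T)-.06,A).x
def rows(a,n,step):
    a=np.radians(a-step*np.arange(n+1)); P=.06*np.c_[np.cos(a),np.sin(a)]
    return (-np.diff(P,axis=0)[:,::-1]).round(4).tolist()
E
python3 - <<'E'
from h import *
p=[(.6354,-.1357),(.6143,-.1525),(.61,-.1544),(.6048,-.1562),(.5995,-.1575),(.5942,-.1583),(.5885,-.1586)]
c=fit(p); print(c,[np.degrees(np.arctan2(*(np.array(q)-c)[::-1])).round(1) for q in p])
print(rows(-91,20,5))
E
```

```text
[ 0.58819498 -0.09856043] [np.float64(-38.2), np.float64(-64.2), np.float64(-68.7), np.float64(-73.9), np.float64(-79.1), np.float64(-84.3), np.float64(-89.7)]
[[-0.0003, 0.0052], [-0.0008, 0.0052], [-0.0012, 0.0051], [-0.0017, 0.005], [-0.0021, 0.0048], [-0.0025, 0.0046], [-0.0029, 0.0044], [-0.0033, 0.0041], [-0.0036, 0.0038], [-0.0039, 0.0035], [-0.0042, 0.0031], [-0.0045, 0.0027], [-0.0047, 0.0023], [-0.0049, 0.0019], [-0.005, 0.0015], [-0.0051, 0.001], [-0.0052, 0.0006], [-0.0052, 0.0001], [-0.0052, -0.0003], [-0.0052, -0.0008]]
```

Call:
play_rows(turn=[[0,0,0]], slide=[[0,0.0012,0.0052]], gripper=[-1])

```text
t: 5.62
tool_pos: [0.5837, -0.1587, 0.2025]
tcp_rot: [2.221, -0.0, -2.221]
ft_force: [0.3, -1.5, 6.4]
grip_width: 0.289
```

Call:
play_rows(turn=[[0,0,0]], slide=[[0,-0.0008,0.0052]], gripper=[-1])

```text
t: 5.75
tool_pos: [0.5783, -0.158, 0.2026]
tcp_rot: [2.221, -0.0, -2.221]
ft_force: [-1.3, -3.2, 5.6]
grip_width: 0.29
```

Call:
play_rows(turn=[[0,0,0]], slide=[[0,-0.0012,0.0051]], gripper=[-1])

```text
t: 5.88
tool_pos: [0.5731, -0.1569, 0.2026]
tcp_rot: [2.22, -0.001, -2.222]
ft_force: [-0.7, -4.1, 6.7]
grip_width: 0.291
```

Call:
play_rows(turn=[[0,0,0]], slide=[[0,-0.0017,0.005]], gripper=[-1])

```text
t: 6.0
tool_pos: [0.5679, -0.1553, 0.2026]
tcp_rot: [2.22, -0.001, -2.222]
ft_force: [-1.6, -4.8, 6.3]
grip_width: 0.294
```

Call:
play_rows(turn=[[0,0,0]], slide=[[0,-0.0021,0.0048]], gripper=[-1])

```text
t: 6.12
tool_pos: [0.563, -0.1532, 0.2026]
tcp_rot: [2.219, -0.001, -2.222]
ft_force: [-2.0, -5.2, 5.9]
grip_width: 0.283
```

Call:
play_rows(turn=[[0,0,0]], slide=[[0,-0.0025,0.0046]], gripper=[-1])

```text
t: 6.25
tool_pos: [0.5583, -0.1508, 0.2026]
tcp_rot: [2.219, -0.001, -2.222]
ft_force: [-3.2, -5.2, 7.6]
grip_width: 0.289
```

Call:
play_rows(turn=[[0,0,0]], slide=[[0,-0.0029,0.0044]], gripper=[-1])

```text
t: 6.38
tool_pos: [0.5537, -0.1479, 0.2026]
tcp_rot: [2.219, -0.001, -2.223]
ft_force: [-4.0, -5.7, 7.5]
grip_width: 0.292
```

Call:
play_rows(turn=[[0,0,0]], slide=[[0,-0.0033,0.0041]], gripper=[-1])

```text
t: 6.5
tool_pos: [0.5495, -0.1446, 0.2026]
tcp_rot: [2.218, -0.001, -2.223]
ft_force: [-4.6, -4.4, 8.0]
grip_width: 0.289
```

```bash
cat > pts.py <<'E'
p=[(.6354,-.1357),(.6143,-.1525),(.61,-.1544),(.6048,-.1562),(.5995,-.1575),(.5942,-.1583),(.5885,-.1586),(.5837,-.1587),(.5783,-.158),(.5731,-.1569),(.5679,-.1553),(.563,-.1532),(.5583,-.1508),(.5537,-.1479),(.5495,-.1446)]
E
python3 - <<'E'
from h import *
from pts import p
c=fit(p);q=np.array(p)-c; print(c,np.degrees(np.arctan2(q[:,1],q[:,0])).round(1),np.hypot(*q.T).round(4))
from scipy.optimize import least_squares
print(least_squares(lambda x:np.hypot(*(np.array(p)-x[:2]).T)-x[2],[.59,-.098,.06]).x)
a=np.degrees(np.arctan2(q[-1,1],q[-1,0])); print(rows(a,20,5))
E
```

```text
[ 0.58799207 -0.09867907] [ -38.   -64.   -68.4  -73.7  -78.9  -84.1  -89.5  -94.1  -99.3 -104.3
 -109.5 -114.6 -119.7 -124.9 -130. ] [0.0602 0.0599 0.0599 0.0599 0.0599 0.0599 0.0599 0.0602 0.0601 0.0601
 0.0601 0.06   0.06   0.06   0.0599]
[ 0.58798867 -0.09855059  0.06011816]
[[-0.0035, 0.0039], [-0.0039, 0.0035], [-0.0042, 0.0032], [-0.0044, 0.0028], [-0.0046, 0.0024], [-0.0048, 0.002], [-0.005, 0.0016], [-0.0051, 0.0011], [-0.0052, 0.0007], [-0.0052, 0.0002], [-0.0052, -0.0002], [-0.0052, -0.0007], [-0.0051, -0.0011], [-0.005, -0.0016], [-0.0048, -0.002], [-0.0046, -0.0024], [-0.0044, -0.0028], [-0.0042, -0.0032], [-0.0039, -0.0035], [-0.0035, -0.0039]]
```

Call:
play_rows(turn=[[0,0,0]], slide=[[0,-0.0026,0.0047]], gripper=[-1])

```text
t: 6.62
tool_pos: [0.5452, -0.1412, 0.2025]
tcp_rot: [2.22, 0.001, -2.223]
ft_force: [0.0, 0.5, 5.3]
grip_width: 0.288
```

Call:
play_rows(turn=[[0,0,0]], slide=[[0,-0.0039,0.0035]], gripper=[-1])

```text
t: 6.75
tool_pos: [0.5417, -0.1372, 0.2025]
tcp_rot: [2.22, 0.001, -2.223]
ft_force: [-0.8, -1.6, 7.0]
grip_width: 0.292
```

Call:
play_rows(turn=[[0,0,0]], slide=[[0,-0.0042,0.0032]], gripper=[-1])

```text
t: 6.88
tool_pos: [0.5384, -0.1329, 0.2024]
tcp_rot: [2.22, 0.001, -2.223]
ft_force: [-1.8, -1.7, 7.1]
grip_width: 0.292
```

Call:
play_rows(turn=[[0,0,0]], slide=[[0,-0.0044,0.0028]], gripper=[-1])

```text
t: 7.0
tool_pos: [0.5356, -0.1284, 0.2024]
tcp_rot: [2.22, 0.001, -2.223]
ft_force: [-1.8, -0.9, 6.5]
grip_width: 0.289
```

Call:
play_rows(turn=[[0,0,0]], slide=[[0,-0.0046,0.0024]], gripper=[-1])

```text
t: 7.12
tool_pos: [0.5332, -0.1238, 0.2024]
tcp_rot: [2.219, 0.001, -2.223]
ft_force: [-2.1, -2.1, 6.8]
grip_width: 0.291
```

Call:
play_rows(turn=[[0,0,0]], slide=[[0,-0.0048,0.002]], gripper=[-1])

```text
t: 7.25
tool_pos: [0.5316, -0.1196, 0.2026]
tcp_rot: [2.22, -0.001, -2.221]
ft_force: [1.4, -10.5, 4.9]
grip_width: 0.289
```

Call:
play_rows(turn=[[0,0,0]], slide=[[0,-0.005,0.0016]], gripper=[-1])

```text
t: 7.38
tool_pos: [0.5308, -0.117, 0.2028]
tcp_rot: [2.22, -0.006, -2.217]
ft_force: [1.3, -12.9, 2.6]
grip_width: 0.287
```

Call:
play_rows(turn=[[0,0,0]], slide=[[0,-0.0051,0.0011]], gripper=[-1])

```text
t: 7.5
tool_pos: [0.5294, -0.112, 0.2027]
tcp_rot: [2.219, -0.006, -2.218]
ft_force: [-0.3, -13.8, 4.6]
grip_width: 0.29
```

Call:
play_rows(turn=[[0,0,0]], slide=[[0,-0.0052,0.0007]], gripper=[-1])

```text
t: 7.62
tool_pos: [0.5285, -0.1068, 0.2026]
tcp_rot: [2.218, -0.006, -2.219]
ft_force: [-0.9, -11.2, 3.8]
grip_width: 0.291
```

Call:
play_rows(turn=[[0,0,0]], slide=[[0,-0.0052,0.0002]], gripper=[-1])

```text
t: 7.75
tool_pos: [0.528, -0.1016, 0.2026]
tcp_rot: [2.218, -0.006, -2.219]
ft_force: [-1.3, -12.7, 4.1]
grip_width: 0.284
```

Bite found: the tangential force jumped to 10–13 N at t≈7.2, at a crank angle of about -159°, after the tool fell 3° behind. Next I'll wind half-turn calls, correcting as I go.

```bash
cat >> h.py <<'E'
C=np.array([.588,-.0986])
def ang(x,y): v=np.array([x,y])-C; return np.degrees(np.arctan2(v[1],v[0])).round(2),np.hypot(*v).round(4)
def rows(a,n,step):
    a=np.radians(a-step*np.arange(n+1)); P=(.06*np.c_[np.cos(a),np.sin(a)]).round(4)
    return [[0,*map(float,r)] for r in (-np.diff(P,axis=0)[:,::-1]).round(4)]
E
python3 - <<'E'
from h import *
for q in [(.5332,-.1238),(.5316,-.1196),(.5308,-.117),(.5294,-.112),(.5285,-.1068),(.528,-.1016)]: print(ang(*q))
print(rows(-180,18,10))
E
```

```text
(np.float64(-155.3), np.float64(0.0603))
(np.float64(-159.58), np.float64(0.0602))
(np.float64(-162.17), np.float64(0.0601))
(np.float64(-167.12), np.float64(0.0601))
(np.float64(-172.15), np.float64(0.0601))
(np.float64(-177.14), np.float64(0.0601))
[[0, -0.0104, -0.0009], [0, -0.0101, -0.0027], [0, -0.0095, -0.0044], [0, -0.0086, -0.006], [0, -0.0074, -0.0074], [0, -0.006, -0.0086], [0, -0.0044, -0.0095], [0, -0.0027, -0.0101], [0, -0.0009, -0.0104], [0, 0.0009, -0.0104], [0, 0.0027, -0.0101], [0, 0.0044, -0.0095], [0, 0.006, -0.0086], [0, 0.0074, -0.0074], [0, 0.0086, -0.006], [0, 0.0095, -0.0044], [0, 0.0101, -0.0027], [0, 0.0104, -0.0009]]
```

Call:
play_rows(turn=[[0,0,0],[0,0,0],[0,0,0],[0,0,0],[0,0,0],[0,0,0],[0,0,0],[0,0,0],[0,0,0]], slide=[[0,-0.0104,-0.0009],[0,-0.0101,-0.0027],[0,-0.0095,-0.0044],[0,-0.0086,-0.006],[0,-0.0074,-0.0074],[0,-0.006,-0.0086],[0,-0.0044,-0.0095],[0,-0.0027,-0.0101],[0,-0.0009,-0.0104]], gripper=[-1,-1,-1,-1,-1,-1,-1,-1,-1])

```text
t: 8.88
tool_pos: [0.5849, -0.0385, 0.2021]
tcp_rot: [2.21, 0.001, -2.231]
ft_force: [-11.9, -1.3, 11.2]
grip_width: 0.286
```

Call:
play_rows(turn=[[0,0,0],[0,0,0],[0,0,0],[0,0,0],[0,0,0],[0,0,0],[0,0,0],[0,0,0],[0,0,0]], slide=[[0,0.0009,-0.0104],[0,0.0027,-0.0101],[0,0.0044,-0.0095],[0,0.006,-0.0086],[0,0.0074,-0.0074],[0,0.0086,-0.006],[0,0.0095,-0.0044],[0,0.0101,-0.0027],[0,0.0104,-0.0009]], gripper=[-1,-1,-1,-1,-1,-1,-1,-1,-1])

```text
t: 10.0
tool_pos: [0.6481, -0.0943, 0.2022]
tcp_rot: [-2.217, -0.012, 2.221]
ft_force: [1.1, 12.2, 7.0]
grip_width: 0.294
```

Run:
```python
from bench import bot
from h import *
s,R=rep(bot); print(ang(*s["tool_pos"][:2])); print(rows(0,18,10))
```

```text
t 10.0 p [ 0.6481 -0.0943  0.2022] F [ 1.14 12.2   6.97] w 0.294 j [-0.26  0.62  1.19  0.01  1.34  1.3 ]
[[-0.002  0.003 -1.   ]
 [ 0.008 -1.    -0.003]
 [-1.    -0.008  0.002]]
(np.float64(4.14), np.float64(0.0603))
[[0, 0.0104, 0.0009], [0, 0.0101, 0.0027], [0, 0.0095, 0.0044], [0, 0.0086, 0.006], [0, 0.0074, 0.0074], [0, 0.006, 0.0086], [0, 0.0044, 0.0095], [0, 0.0027, 0.0101], [0, 0.0009, 0.0104], [0, -0.0009, 0.0104], [0, -0.0027, 0.0101], [0, -0.0044, 0.0095], [0, -0.006, 0.0086], [0, -0.0074, 0.0074], [0, -0.0086, 0.006], [0, -0.0095, 0.0044], [0, -0.0101, 0.0027], [0, -0.0104, 0.0009]]
```

Call:
play_rows(turn=[[0,0,0],[0,0,0],[0,0,0],[0,0,0],[0,0,0],[0,0,0],[0,0,0],[0,0,0],[0,0,0]], slide=[[0,0.0104,0.0009],[0,0.0101,0.0027],[0,0.0095,0.0044],[0,0.0086,0.006],[0,0.0074,0.0074],[0,0.006,0.0086],[0,0.0044,0.0095],[0,0.0027,0.0101],[0,0.0009,0.0104]], gripper=[-1,-1,-1,-1,-1,-1,-1,-1,-1])

```text
t: 11.12
tool_pos: [0.5913, -0.1586, 0.203]
tcp_rot: [2.23, 0.0, -2.212]
ft_force: [12.8, -1.2, 0.9]
grip_width: 0.289
```

Call:
play_rows(turn=[[0,0,0],[0,0,0],[0,0,0],[0,0,0],[0,0,0],[0,0,0],[0,0,0],[0,0,0],[0,0,0]], slide=[[0,-0.0009,0.0104],[0,-0.0027,0.0101],[0,-0.0044,0.0095],[0,-0.006,0.0086],[0,-0.0074,0.0074],[0,-0.0086,0.006],[0,-0.0095,0.0044],[0,-0.0101,0.0027],[0,-0.0104,0.0009]], gripper=[-1,-1,-1,-1,-1,-1,-1,-1,-1])

```text
t: 12.25
tool_pos: [0.5279, -0.1015, 0.2026]
tcp_rot: [2.218, -0.006, -2.219]
ft_force: [-1.5, -13.0, 4.9]
grip_width: 0.287
```

Run:
```python
from bench import bot
from h import *
s,R=rep(bot); print(ang(*s["tool_pos"][:2]))
```

```text
t 12.25 p [ 0.5279 -0.1015  0.2026] F [ -1.47 -13.03   4.93] w 0.287 j [-0.33  0.4   1.56 -0.01  1.18  1.24]
[[-0.001  0.    -1.   ]
 [-0.006 -1.    -0.   ]
 [-1.     0.006  0.001]]
(np.float64(-177.26), np.float64(0.0602))
```

Call:
play_rows(turn=[[0,0,0],[0,0,0],[0,0,0],[0,0,0],[0,0,0],[0,0,0],[0,0,0],[0,0,0],[0,0,0]], slide=[[0,-0.0104,-0.0009],[0,-0.0101,-0.0027],[0,-0.0095,-0.0044],[0,-0.0086,-0.006],[0,-0.0074,-0.0074],[0,-0.006,-0.0086],[0,-0.0044,-0.0095],[0,-0.0027,-0.0101],[0,-0.0009,-0.0104]], gripper=[-1,-1,-1,-1,-1,-1,-1,-1,-1])

```text
t: 13.38
tool_pos: [0.5849, -0.0385, 0.2021]
tcp_rot: [2.21, 0.001, -2.231]
ft_force: [-13.4, -0.8, 12.5]
grip_width: 0.286
```

Call:
play_rows(turn=[[0,0,0],[0,0,0],[0,0,0],[0,0,0],[0,0,0],[0,0,0],[0,0,0],[0,0,0],[0,0,0]], slide=[[0,0.0009,-0.0104],[0,0.0027,-0.0101],[0,0.0044,-0.0095],[0,0.006,-0.0086],[0,0.0074,-0.0074],[0,0.0086,-0.006],[0,0.0095,-0.0044],[0,0.0101,-0.0027],[0,0.0104,-0.0009]], gripper=[-1,-1,-1,-1,-1,-1,-1,-1,-1])

```text
t: 14.5
tool_pos: [0.6481, -0.0943, 0.2022]
tcp_rot: [-2.217, -0.012, 2.221]
ft_force: [0.6, 12.6, 6.2]
grip_width: 0.287
```

Call:
play_rows(turn=[[0,0,0],[0,0,0],[0,0,0],[0,0,0],[0,0,0],[0,0,0],[0,0,0],[0,0,0],[0,0,0]], slide=[[0,0.0104,0.0009],[0,0.0101,0.0027],[0,0.0095,0.0044],[0,0.0086,0.006],[0,0.0074,0.0074],[0,0.006,0.0086],[0,0.0044,0.0095],[0,0.0027,0.0101],[0,0.0009,0.0104]], gripper=[-1,-1,-1,-1,-1,-1,-1,-1,-1])

```text
t: 15.62
tool_pos: [0.5913, -0.1586, 0.203]
tcp_rot: [2.23, 0.0, -2.212]
ft_force: [13.0, -1.2, -0.3]
grip_width: 0.287
```

Run:
```python
from bench import bot
from h import *
s,R=rep(bot); print(ang(*s["tool_pos"][:2])); print(rows(-90,16,5))
```

```text
t 15.62 p [ 0.5913 -0.1586  0.203 ] F [12.96 -1.16 -0.28] w 0.287 j [-0.39  0.53  1.34  0.    1.26  1.18]
[[ 0.008  0.001 -1.   ]
 [-0.001 -1.    -0.001]
 [-1.     0.001 -0.008]]
(np.float64(-86.83), np.float64(0.0601))
[[0, -0.0002, 0.0052], [0, -0.0007, 0.0052], [0, -0.0011, 0.0051], [0, -0.0016, 0.005], [0, -0.002, 0.0049], [0, -0.0024, 0.0046], [0, -0.0029, 0.0044], [0, -0.0031, 0.0042], [0, -0.0036, 0.0038], [0, -0.0038, 0.0036], [0, -0.0042, 0.0031], [0, -0.0044, 0.0029], [0, -0.0046, 0.0024], [0, -0.0049, 0.002], [0, -0.005, 0.0016], [0, -0.0051, 0.0011]]
```

Call:
play_rows(turn=[[0,0,0],[0,0,0],[0,0,0],[0,0,0],[0,0,0],[0,0,0],[0,0,0],[0,0,0],[0,0,0],[0,0,0],[0,0,0],[0,0,0],[0,0,0]], slide=[[0,-0.0002,0.0052],[0,-0.0007,0.0052],[0,-0.0011,0.0051],[0,-0.0016,0.005],[0,-0.002,0.0049],[0,-0.0024,0.0046],[0,-0.0029,0.0044],[0,-0.0031,0.0042],[0,-0.0036,0.0038],[0,-0.0038,0.0036],[0,-0.0042,0.0031],[0,-0.0044,0.0029],[0,-0.0046,0.0024]], gripper=[-1,-1,-1,-1,-1,-1,-1,-1,-1,-1,-1,-1,-1])

```text
t: 17.25
tool_pos: [0.535, -0.127, 0.2028]
tcp_rot: [2.222, -0.006, -2.215]
ft_force: [3.1, -12.5, 2.4]
grip_width: 0.292
```

Call:
play_rows(turn=[[0,0,0],[0,0,0]], slide=[[0,-0.0024,0.001],[0,0,0]], gripper=[-1,-1])

```text
t: 17.5
tool_pos: [0.5335, -0.1242, 0.2027]
tcp_rot: [2.221, -0.005, -2.217]
ft_force: [2.6, -11.2, 2.9]
grip_width: 0.286
```

Run:
```python
from bench import bot
from h import *
s,R=rep(bot); print(ang(*s["tool_pos"][:2])); print(rows(-157,5,1))
```

```text
t 17.5 p [ 0.5335 -0.1242  0.2027] F [  2.6  -11.25   2.93] w 0.286 j [-0.37  0.42  1.53 -0.    1.19  1.21]
[[ 0.002  0.    -1.   ]
 [-0.005 -1.    -0.   ]
 [-1.     0.005 -0.002]]
(np.float64(-154.83), np.float64(0.0602))
[[0, -0.0009, 0.0004], [0, -0.001, 0.0004], [0, -0.001, 0.0004], [0, -0.001, 0.0003], [0, -0.001, 0.0004]]
```

Call:
play_rows(turn=[[0,0,0],[0,0,0],[0,0,0],[0,0,0],[0,0,0],[0,0,0]], slide=[[0,-0.0009,0.0004],[0,-0.001,0.0004],[0,-0.001,0.0004],[0,0,0],[0,0,0],[0,0,0]], gripper=[-1,-1,-1,-1,-1,-1])

```text
t: 18.25
tool_pos: [0.5324, -0.1217, 0.2027]
tcp_rot: [2.221, -0.006, -2.217]
ft_force: [1.6, -12.0, 3.6]
grip_width: 0.29
```

Run:
```python
from bench import bot
from h import *
s,R=rep(bot); print(ang(*s["tool_pos"][:2]))
```

```text
t 18.25 p [ 0.5324 -0.1217  0.2027] F [  1.62 -12.01   3.56] w 0.29 j [-0.36  0.42  1.53 -0.    1.19  1.21]
[[ 0.002  0.    -1.   ]
 [-0.005 -1.    -0.   ]
 [-1.     0.005 -0.002]]
(np.float64(-157.45), np.float64(0.0602))
```

Call:
play_rows(turn=[[0,0,0],[0,0,0],[0,0,0]], slide=[[0,-0.001,0.0003],[0,-0.0005,0.0002],[0,0,0]], gripper=[-1,-1,-1])

```text
t: 18.62
tool_pos: [0.5319, -0.1202, 0.2027]
tcp_rot: [2.22, -0.006, -2.217]
ft_force: [2.0, -12.6, 3.5]
grip_width: 0.291
```

Call:
play_rows(turn=[[0,0,0],[0,0,0],[0,0,0],[0,0,0]], slide=[[0,0.001,-0.0004],[0,0.001,-0.0004],[0,0,0],[0,0,0]], gripper=[-1,-1,-1,-1])

```text
t: 19.12
tool_pos: [0.5321, -0.1209, 0.2026]
tcp_rot: [2.22, -0.003, -2.22]
ft_force: [0.9, -7.2, 4.3]
grip_width: 0.295
```

Run:
```python
from bench import bot
from h import *
s,R=rep(bot); print(ang(*s["tool_pos"][:2]))
```

```text
t 19.12 p [ 0.5321 -0.1209  0.2026] F [ 0.85 -7.24  4.31] w 0.295 j [-0.36  0.42  1.53 -0.    1.19  1.21]
[[ 0.     0.    -1.   ]
 [-0.003 -1.    -0.   ]
 [-1.     0.003 -0.   ]]
(np.float64(-158.22), np.float64(0.0602))
```

Call:
play_rows(turn=[[0,0,0],[0,0,0],[0,0,0],[0,0,0]], slide=[[0,0.001,-0.0003],[0,0.0008,-0.0003],[0,0,0],[0,0,0]], gripper=[-1,-1,-1,-1])

```text
t: 19.62
tool_pos: [0.5323, -0.1216, 0.2025]
tcp_rot: [2.22, -0.0, -2.222]
ft_force: [-1.7, -3.6, 6.8]
grip_width: 0.288
```

Call:
play_rows(turn=[[0,0,0],[0,0,0],[0,0,0],[0,0,0],[0,0,0],[0,0,0],[0,0,0],[0,0,0]], slide=[[0,0,0],[0,0,0],[0,0,0],[0,0,0],[0,0,0],[0,0,0],[0,0,0],[0,0,0]], gripper=[1,1,1,1,1,1,1,1])

```text
t: 20.62
tool_pos: [0.533, -0.1212, 0.2023]
tcp_rot: [2.221, 0.001, -2.221]
ft_force: [0.2, 0.5, -0.1]
grip_width: 1.0
```

Call:
play_rows(turn=[[0,0,0],[0,0,0],[0,0,0],[0,0,0],[0,0,0],[0,0,0],[0,0,0],[0,0,0],[0,0,0],[0,0,0]], slide=[[-0.02,0,0],[-0.02,0,0],[-0.02,0,0],[-0.02,0,0],[-0.02,0.02,0.02],[0,0.04,0.02],[0,0.04,0.02],[0,0.04,0.02],[0,0,0],[0,0,0]], gripper=[1,1,1,1,1,1,1,1,1,1])

```text
t: 21.88
tool_pos: [0.4532, -0.2609, 0.3023]
tcp_rot: [-2.222, -0.001, 2.221]
ft_force: [0.3, -0.2, -0.2]
grip_width: 1.0
```

Run:
```python
from bench import bot
from h import *
import cv2
rep(bot)
a,b=[bot.get_image(n)["color"][:,:,::-1] for n in ("top","scene")]
cv2.imwrite("pics/end.png",np.hstack([cv2.resize(a[165:265,310:410],(400,400),interpolation=cv2.INTER_CUBIC),cv2.resize(b[200:300,235:335],(400,400),interpolation=cv2.INTER_CUBIC)]))
cv2.imwrite("pics/endfull.png",np.hstack([cv2.resize(x,(400,300),interpolation=cv2.INTER_AREA) for x in (a,b)]))
```

```text
t 21.88 p [ 0.4532 -0.2609  0.3023] F [ 0.26 -0.2  -0.18] w 1.0 j [-0.67  0.3   1.43  0.    1.42  0.9 ]
[[ 0.  0. -1.]
 [ 0. -1. -0.]
 [-1. -0. -0.]]
```

View pics/end.png

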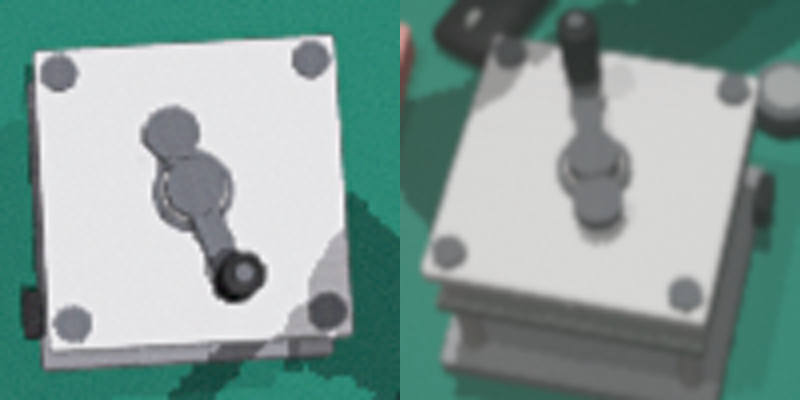

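View pics/endfull.png

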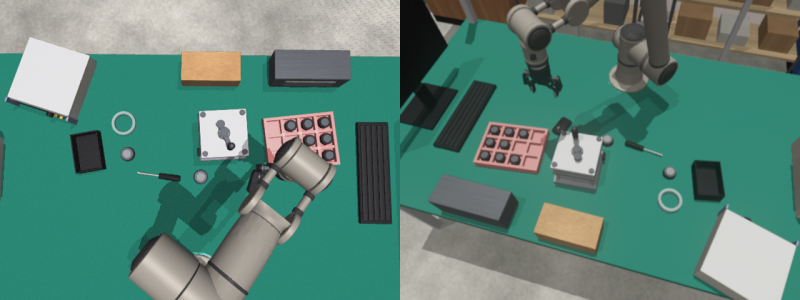

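The crank is free and standing still: the knob is at crop (239,275) in the top view and (579,22) in the scene view. The bystanders look unmoved. I'll check the final crank angle by image.

Run:
```python
from bench import bot
from h import *
t=bot.get_image("top"); s=bot.get_image("scene")
A=np.array([.5905,-.098])
for q0,q in ((plane(t,310+269/4-.4,165+93/4-.4,.2275),plane(t,310+239/4-.4,165+273/4-.4,.2275)),(plane(s,235+101/4-.4,200+155/4-.4,.2275),plane(s,235+179/4-.4,200+22/4-.4,.2275))):
    print(q.round(4),[np.degrees(np.arctan2(*(x[:2]-A)[::-1])).round(1) for x in (q0,q)])
```

```text
[ 0.5354 -0.1183  0.2275] [np.float64(-38.8), np.float64(-159.8)]
[ 0.5327 -0.1181  0.2275] [np.float64(-39.5), np.float64(-160.8)]
```

```bash
python3 -c "
from bench import bot
print(bot.sign_off())"
```

```text
the job is handed in; nothing more can be done
None
```

I gripped the knob and wound the crank clockwise through about 120° of slack. From the bite I wound two full turns, within about 2°, and then let go. The job was handed in at about 22 s.

- **Finding the bite:** the tangential force jumped from about 0 to 10–13 N at a crank angle of about -159°, and I put the bite within a couple of degrees of that. It stayed at 12–13 N while winding.
- **Stopping point:** the tool's furthest angle after the two turns was -159.0°. I eased the load from 12.6 N to about 4 N before opening so the crank would not spring on.
- **Last checks:** the two camera views put the knob at -159.8° and -160.8°. They disagree with the tool reading by 1–2°, about what the camera calibration allows. The arm is clear, the force reads about 0 N, and the bystanders look unmoved by eye. In the last top view the arm partly covers the mouse and tray. I did not measure the plate height.

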